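# Load the capacitor tester's carousel, index it one click and unload the passed part

## Robot

A 7-joint arm with a two-finger parallel gripper is mounted at the origin on the work surface. World frame = base frame: x ahead of the robot, y to its left, z up, the work surface at z = 0. Lengths are in m, angles in rad, forces in N, time in s.
With the tool pointing down it reaches from about 0.425 to 0.925 m from the base axis. Payload 6.8 kg.
Tool frame: the origin (TCP) lies midway between the tips of the shut fingers; the grasp point (between the pads) lies 19 mm behind it; z points along the fingers, y is the line along which they close (so a half turn about z gives the same grasp; the last joint's range is limited). The gripper opens to 85 mm and grips with 20 to 120 N. Pads are 22 mm wide; open, the fingers measure 114 mm over their backs; the gripper's body (76 mm by 85 mm) begins 54 mm behind the grasp point. The pads swing forward as they close: fully open they stand 13 mm farther back than shut.
Start: joints at [-1.286, 0.477, 0.022, 1.555, -0.011, 1.109, -0.083], TCP at [0.258, 0.624, 0.231] pointing down, gripper open.
Joint ranges: [-2.96, 2.96], [-0.34, 2.1], [-1.41, 1.46], [0.24, 2.44], [-1.37, 4.51], [0.17, 1.92], [-2.96, 2.96]. Speed limits (rad/s): [2.39, 2.39, 3.14, 3.14, 3.14, 3.14, 3.14].

## Interface

Orientations are given as a rotation vector (axis times angle).
In Python, from bench import r gives the robot as it stands.
- The arm moves only by the tool servo_tool, never from a script. Its arguments are lists of equal length, an entry for each row: "turn": the turn, a rotation vector about the world's x, y, z in units of 5 degrees (1.0 is 5 degrees), a list of three; "slide": the shift along the world's x, y, z in units of 30 mm (1.0 is 30 mm), a list of three; "hand": the opening, from 0 (shut) to 1 (fully open). In form: {"turn": [[rx, ry, rz], ...], "slide": [[dx, dy, dz], ...], "hand": [hand, ...]}. A call has 1 to 8 rows; each row is the pose to reach, as a shift and turn from the pose commanded when the call began; what a row does not reach only later rows make up. A row lasts 1/8 s, in which the tool goes at most 62.5 mm and 10.7 degrees, less where a joint would pass 70% of its speed; a pose out of reach is approached as far as the arm can. A call with a gripper value outside its range is refused whole. The fingers move at their own pace and stop on an object; "squeeze" is the grip in N (left out, the last holds). Time passes only in rows, so rows that repeat a pose let the fingers close. It gives the time, the measured TCP pose, the force, the opening and the grip force at its end, in the units of the state.
- r.get_obs(): the state, without advancing time (a new reading comes with each control period).
- r.grab_frame(name): name is "scene" or "top"; returns (picture, depth): 400x640x3 uint8, red, green, blue; 400x640 float32, m along the optical axis (not along the pixel's ray), 0 where there is no reading.
- r.get_calibration(name): a dict with "fovy" (degrees; the focal length in pixels is half the picture's height over the tangent of half this angle, whatever the lens; pixels are square), "cx", "cy" (the principal point, pixels), "k1" (the pictures are not rectified: a ray, as slopes to the right and down, at radius r is drawn at 1 + k1 r^2 times it, then the intrinsics apply), "R" (3x3) and "t" (3): a world point X has camera coordinates R X + t. Camera axes: x right, y down, z forward; pixel columns grow to the right and rows downward; lengths in m; the calibration is good to about 2 mm. A picture is of the moment at which its call begins. get_calibration takes no time and is no camera call.
- r.hand_in(): hands the job in; it is judged then, once.
The state is a dict: "clock": time; "joints": joint angles; "qvel": joint speeds; "tau": joint torques, N m; "tcp_pos": TCP position; "orientation": TCP orientation; "contact_force": force on the tool from outside, world axes, zero at the start; "moment": the same for the moment, N m; "grip_width": finger opening in m; "gripper_force": force on a finger pad.
Only numpy, scipy, OpenCV 4.12 (cv2) and the standard library are available. Lean on these libraries where they do the work, as an engineer would, in place of code of your own. Each camera call takes 0.05 s, during which the arm holds its last target. There are 200 camera calls.

## Task

At the capacitor tester, slide the untested black-topped capacitor along its lane, without lifting it, until it is fully home in the empty wheel pocket at the lane's end; then turn the wheel one click clockwise as seen from above, and no further (the red-knobbed post is its handle). Only after that take the green-topped capacitor out of the wheel and set it down gently, upright, in the free green-lined cell of the grey crate. Leave the orange-topped capacitor in its pocket and the ones already in the crate standing in their cells.

Things in the scene. Friction and masses are not known exactly. Their poses are not given: they have to be found in the camera images.
- changer: Fixed tester base. Origin on the table top on the wheel's upright axis, z up, +y from there out along the middle of the feed lane. Lane: flat dark steel track, floor 41.5 mm above the table, from y = 161 to 361 mm, open at both ends, 60 mm wide between yellow side rails 6 mm thick and 25 mm high above its floor.
- wheel (a joint): Turn of the dark steel wheel (316 mm diameter, top face 40 mm above the table), rad; 0 at the start, grows clockwise seen from above. Sprung click stops at 0, 1.047 and 2.094 (60 degrees apart), end stops at -0.1 and 2.2. It takes up to 0.4 N m to turn; past half way it is drawn on into the next stop and held there. Low black hub in the middle, 100 mm diameter, top 75 mm above the table.
- load_pocket (a point): Floor centre (40 mm above the table) of the empty pocket facing the lane at the start; turns with the wheel. There are six alike, 60 degrees apart, centred 120 mm from the axis, open outwards and at the top, with white side walls 58 mm apart and a back wall, all 30 mm high (to 70 mm above the table). A capacitor touching the back wall is centred.
- post (a point): Centre of the red ball knob (26 mm diameter) on top of an 18 mm diameter upright steel post that stands on the wheel, 100 mm from the axis; 135 mm above the table (knob top 148 mm), post foot on the wheel at 40 mm. At the start the post is 150 degrees counter-clockwise (from above) from the load pocket, between two empty pockets. It turns with the wheel.
- fresh: Untested capacitor with black top and no band: upright blue cylinder, 50 mm diameter, 100 mm high (two 6 mm terminals on top), about 0.28 kg, standing in the feed lane. Origin at the centre of its underside, z up along it.
- passed: Tested capacitor with green top and green band, same size and weight, standing in the wheel in one of the two pockets that follow the load pocket clockwise. Origin at the centre of its underside, z up along it.
- soaking: Capacitor with orange top and orange band, same size, in the other of these two pockets; it stays in its pocket. Origin at the centre of its underside.
- crate: Fixed grey crate, 190 x 190 mm, 50 mm high, open at the top, walls and dividers 5 mm thick, with 2 x 2 cells of 87 mm square, cell centres at x, y = +-46 mm. Origin at the centre of its underside on the table, x and y along its sides, z up.
- liner: Green liner plate, 70 x 70 x 2 mm, on the floor of the one free cell, marking it. Origin at the centre of its underside, 5 mm above the table, at the cell's centre; its top is 7 mm above the table. Its sides are roughly parallel to the crate's.
- stock0: Green-topped capacitor already in the crate, same size, standing in one of the three occupied cells. Origin at the centre of its underside.
- stock1: Green-topped capacitor already in the crate, same size, standing in one of the three occupied cells. Origin at the centre of its underside.
- stock2: Green-topped capacitor already in the crate, same size, standing in one of the three occupied cells. Origin at the centre of its underside.
There are look-alikes about, which are no part of the job. What is shaped like the fresh but yellow is not meant.

How it is judged:
On the way, in this order (a step that is already met when the one before it is completed fails the run):
1. the black-topped capacitor stands fully home in the empty pocket, the wheel still at its first stop (horizontal distance between fresh and load_pocket below 0.01 m and height (world z) of fresh below 0.046 m and angle between fresh's own z axis and vertical below 0.1 rad and value of joint wheel below 0.12 rad), for 0.2 s.
2. the wheel rests one click on, with the black-topped capacitor in its pocket (horizontal distance between fresh and load_pocket below 0.01 m and height (world z) of fresh below 0.046 m and angle between fresh's own z axis and vertical below 0.1 rad and value of joint wheel between 0.95 and 1.15 rad and velocity of joint wheel between -0.1 and 0.1 rad/s), for 0.2 s.
At the end, for the whole second after the job is handed in: Wheel at its second stop (0.95-1.15 rad); black-topped part upright in its pocket within 10 mm of centre; green-topped one upright (0.08 rad), still, on the floor of the lined cell within 27 mm of the liner centre; orange-topped one in its pocket; crate parts upright in their cells (horizontal distance between fresh and load_pocket below 0.01 m and height (world z) of each of fresh, soaking below 0.046 m and angle between each of fresh, soaking, stock0, stock1, stock2's own z axis and vertical below 0.1 rad and value of joint wheel between 0.95 and 1.15 rad and horizontal distance between passed and liner below 0.027 m and height (world z) of passed below 0.011 m and angle between passed's own z axis and vertical below 0.08 rad and linear speed of passed below 0.02 m/s and horizontal distance between soaking and changer below 0.135 m and distance of each of stock0, stock1, stock2 from where it was at the start of the episode below 0.035 m); the robot touches nothing.
It fails at once if the black-topped capacitor is lifted more than about 15 mm off its track, or tipped over (height (world z) of fresh above 0.058 m or angle between fresh's own z axis and vertical above 0.5 rad).
It fails at once if the wheel is turned well past one click (value of joint wheel above 1.5 rad).
It fails at once if the green-topped capacitor leaves the wheel before the wheel has been turned one click ((height (world z) of passed above 0.06 m or horizontal distance between passed and changer above 0.15 m) and value of joint wheel below 0.9 rad).
It fails at once if the green-topped capacitor is dropped into the crate instead of set down (horizontal distance between passed and crate below 0.13 m and height (world z) of passed below 0.03 m and linear speed of passed above 0.5 m/s).
It fails at once if another capacitor is knocked over (angle between any of stock0, stock1, stock2, soaking's own z axis and vertical above 0.5 rad).
It also fails if it takes over 66 s, if anything falls off the work surface, if the arm or the gripper's body presses on something with over 40 N, if the wrist force passes 120 N, or if a joint passes its speed limit or range.

## Working session

There is one attempt and no reset: what is moved stays moved. The work goes in short steps, Python scripts to look and compute and a tool call to move; the robot and the scene stay as the last step left them, time stands still between calls to the robot, and variables do not carry over. Pictures are saved under pics/ and viewed, at most 10 in all, crops included, and the job is handed in when it is done.

Besides the shell and the picture viewer there is one more tool, called after ">>>" as name(argument=value, ...) on one line, values as JSON. servo_tool: Moves the arm, as the interface text tells. Its arguments: {"type":"object","properties":{"turn":{"type":"array"},"slide":{"type":"array"},"hand":{"type":"array"},"squeeze":{"type":"number"}},"required":["turn","slide","hand"]}

```bash
mkdir -p pics
cat > h.py <<'E'
import numpy as np, cv2
from bench import r
def save(n,f):
    im,d=r.grab_frame(n); cv2.imwrite(f'pics/{f}.png',im[:,:,::-1]); np.save(f'pics/{f}.npy',d); return im,d
def K(n):
    c=r.get_calibration(n); f=200/np.tan(np.radians(c['fovy'])/2)
    return c,np.array([[f,0,c['cx']],[0,f,c['cy']],[0,0,1.]]),np.array([c['k1'],0,0,0,0.])
def rays(n,px):
    c,k,D=K(n); s=cv2.undistortPoints(np.array(px,float).reshape(-1,1,2),k,D).reshape(-1,2)
    return np.array(c['R']),np.array(c['t']),np.c_[s,np.ones(len(s))]
def at_z(n,px,z):
    R,t,s=rays(n,px); o=-R.T@t; d=s@R; return o+d*((z-o[2])/d[:,2])[:,None]
def cloud(n,d):
    v,u=np.mgrid[:400,:640]; R,t,s=rays(n,np.c_[u.ravel(),v.ravel()])
    return ((s*d.reshape(-1,1)-t)@R).reshape(400,640,3)
E
python3 - <<'E'
from h import *
a,_=save('top','t0'); b,_=save('scene','s0')
for n in('top','scene'):
    c=r.get_calibration(n); print(n,c['fovy'],-np.array(c['R']).T@c['t'],np.round(c['R'],2).tolist())
print(r.get_obs())
E
```

```text
top 52.692818396524146 [ 0.3339009  -0.0674298   1.08196443] [[0.09, -1.0, -0.0], [-0.97, -0.08, -0.23], [0.22, 0.02, -0.97]]
scene 49.934429242853135 [1.1021967  0.20687283 0.97627764] [[-0.43, 0.9, -0.0], [0.75, 0.35, -0.57], [-0.51, -0.24, -0.82]]
{'clock': 0.1, 'joints': array([-1.28609978,  0.47774565,  0.02233674,  1.55634777, -0.01150226,
        1.10928994, -0.08311509]), 'qvel': array([ 1.28377112e-03, -2.71240392e-03,  9.01707704e-04, -2.98282889e-03,
        1.35135623e-05, -1.12061334e-03, -1.87942373e-04]), 'tau': array([ 5.60234228e-03, -5.97758675e+01,  1.61443267e+00, -2.81955296e+01,
        1.29064615e-02,  4.91470055e-03, -9.41168253e-06]), 'tcp_pos': array([0.25817479, 0.62310027, 0.23040594]), 'orientation': array([-6.12989280e-01, -3.08099490e+00,  2.59081095e-03]), 'contact_force': array([ 0.67151367, -1.25861383,  0.22831444]), 'moment': array([0.01333422, 0.02541423, 0.00316878]), 'gripper_force': 0.0, 'grip_width': 0.08562636345652001}
```

View pics/t0.png

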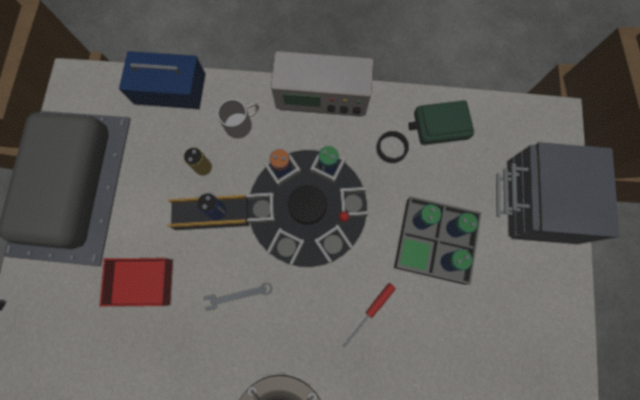

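View pics/s0.png

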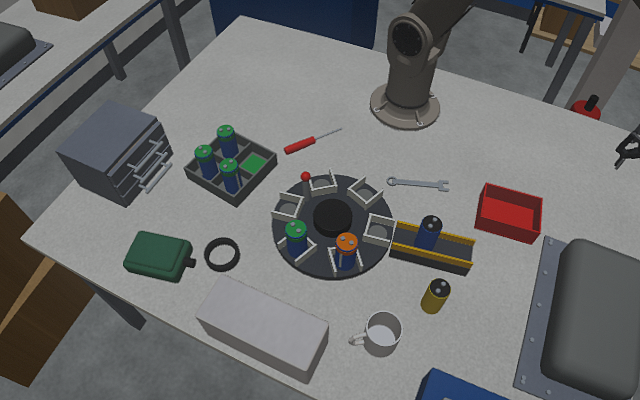

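The top view shows base at bottom, +x up, +y left: wheel hub (307,205), lane (170–247,212) with the black-topped part at (208,200), orange (280,158), green (329,156), red knob (345,216), crate (438,240) with free green cell (415,254). The yellow one at (195,156) is a decoy. The scene view agrees.

Run:
```python
from h import *
from scipy import ndimage as N
for n,f in(('top','t0'),('scene','s0')):
    im=cv2.imread(f'pics/{f}.png'); P=cloud(n,np.load(f'pics/{f}.npy')); hsv=cv2.cvtColor(im,cv2.COLOR_BGR2HSV)
    z=P[...,2]; print(n,'table z',np.median(z[np.abs(z)<.01]))
    W=(P[...,0]>.3)&(P[...,0]<.9)&(P[...,1]>-.55)&(P[...,1]<.45)
    def circ(m,lab,mn=15):
        L,k=N.label(m)
        for i in range(1,k+1):
            q=L==i
            if q.sum()<mn: continue
            p=P[q]; (c,rad)=cv2.minEnclosingCircle(p[:,:2].astype(np.float32))
            print(lab,q.sum(),'enc',np.round(c,4),round(rad,4),'mean',np.round(p.mean(0),4),'hsv',np.median(hsv[q],0),'px',np.round(np.argwhere(q).mean(0)[::-1]))
    circ(W&(z>.133)&(z<.146),'captop'); circ(W&(z>.098)&(z<.107),'crtop')
    circ(W&(z>.070)&(z<.079),'hub',150)
    circ(W&(hsv[...,0]<6)&(hsv[...,1]>170)&(z>.115)&(z<.155),'knob',5)
    circ(W&(abs(hsv[...,0]-60)<20)&(hsv[...,1]>90)&(z<.02)&(z>-.005),'liner',100)
    m=W&(abs(hsv[...,0]-24)<8)&(hsv[...,1]>120)&(z>.055)&(z<.075)
    L,k=N.label(m)
    for i in range(1,k+1):
        q=L==i
        if q.sum()>30:
            p=P[q]; vx,vy,x,y=cv2.fitLine(p[:,:2].astype(np.float32),cv2.DIST_L2,0,.01,.01).ravel()
            s=(p[:,:2]-[x,y])@[vx,vy]; print('rail',q.sum(),[x,y],np.degrees(np.arctan2(vy,vx)),s.min(),s.max(),p[:,2].mean())
    m=W&(z>.04)&(z<.055)&(P[...,1]<-.2)
    L,k=N.label(m)
    for i in range(1,k+1):
        q=L==i
        if q.sum()>200: print('crate rim',q.sum(),cv2.minAreaRect(P[q][:,:2].astype(np.float32)*1000))
```

```text
top table z -0.00082366703196278
captop 2689 enc [ 0.8641 -0.0306] 0.1331 mean [ 0.861  -0.0305  0.1388] hsv [  8.   6. 124.] px [322.  79.]
captop 307 enc [ 0.6564 -0.0627] 0.0254 mean [ 0.6553 -0.0629  0.1395] hsv [ 67. 105. 101.] px [328. 155.]
captop 310 enc [0.6372 0.0562] 0.0253 mean [0.6367 0.056  0.1395] hsv [ 11. 135. 125.] px [279. 159.]
captop 48 enc [ 0.6434 -0.5235] 0.0297 mean [ 0.6431 -0.5223  0.1345] hsv [102.  13.  94.] px [514. 177.]
captop 18 enc [ 0.602  -0.5195] 0.0093 mean [ 0.6023 -0.522   0.1345] hsv [98.  11.5 94. ] px [514. 193.]
captop 329 enc [0.5115 0.2154] 0.0253 mean [0.5105 0.2145 0.1408] hsv [107.  15.  45.] px [207. 203.]
captop 70 enc [ 0.5074 -0.1118] 0.0129 mean [ 0.506  -0.1111  0.1413] hsv [  1. 149.  93.] px [343. 217.]
crtop 35 enc [0.8964 0.4291] 0.0209 mean [0.8946 0.4295 0.1   ] hsv [110. 131.  79.] px [155.  63.]
crtop 26 enc [0.8964 0.3791] 0.0161 mean [0.8962 0.3791 0.0999] hsv [109. 145.  78.] px [173.  64.]
crtop 90 enc [0.8857 0.34  ] 0.023 mean [0.8861 0.3401 0.0998] hsv [109. 144.  78.] px [187.  68.]
crtop 674 enc [0.8436 0.3863] 0
[... 2669 characters left out ...]
6404 0.2845 0.1009] hsv [90.  17.5 44. ] px [440. 288.]
crtop 1247 enc [0.8433 0.3862] 0.0697 mean [0.8367 0.3722 0.1004] hsv [109. 164. 108.] px [452. 388.]
hub 1008 enc [ 0.5461 -0.0196] 0.0506 mean [ 0.5482 -0.0181  0.0742] hsv [105.   8.  36.] px [332. 215.]
knob 61 enc [ 0.511  -0.1106] 0.0112 mean [ 0.5131 -0.1091  0.1429] hsv [  1. 191. 140.] px [305. 176.]
liner 260 enc [ 0.4392 -0.3224] 0.0363 mean [ 0.4401 -0.3222  0.0059] hsv [ 68. 166. 120.] px [253. 163.]
crate rim 554 ((485.97137451171875, -365.36065673828125), (193.81028747558594, 194.9087371826172), 82.08468627929688)
crate rim 559 ((846.376953125, -348.2095031738281), (91.19715118408203, 170.49365234375), 48.040470123291016)
```

>>> servo_tool(turn=[[0,0,-1.4],[0,0,-2.9],[0,0,-4.4],[0,0,-5.9],[0,0,-7.4],[0,0,-8.9],[0,0,-10.4],[0,0,-11.8]], slide=[[1,-1.5,0.5],[2,-3.2,0.7],[3.1,-4.9,0.7],[4.2,-6.7,0.7],[5.3,-8.4,0.7],[6.3,-10.1,0.7],[7.4,-11.9,0.7],[8.4,-13.6,0.7]], hand=[1,1,1,1,1,1,1,1], squeeze=25)

```text
clock: 1.1
tcp_pos: [0.511, 0.2136, 0.2522]
orientation: [-2.056, -2.375, 0.0]
contact_force: [0.7, 0.4, 0.3]
grip_width: 0.0854
gripper_force: 0.0
```

Run:
```python
from h import *
# lane cross-section from first images: heights in wheel frame, rails z>.06, assumed dir 98.7deg
for n,f in(('top','t0'),('scene','s0')):
    P=cloud(n,np.load(f'pics/{f}.npy')); O=np.array([.545,-.0192]); a=np.radians(98.7)
    u=np.array([np.cos(a),np.sin(a)]); w=np.array([u[1],-u[0]])
    Y=(P[...,:2]-O)@u; X=(P[...,:2]-O)@w; z=P[...,2]
    for lo,hi in((.17,.20),(.275,.31),(.31,.35)):
        for sgn in(-1,1):
            m=(Y>lo)&(Y<hi)&(abs(X)<.05)&(X*sgn>.02)&(z>.061)&(z<.072)
            print(n,lo,sgn,m.sum(),np.median(X[m]) if m.any() else 0)
o=r.get_obs(); print(o['clock'],o['tcp_pos'],o['orientation'])
```

```text
top 0.17 -1 27 -0.03321083434394714
top 0.17 1 28 0.03244130396264172
top 0.275 -1 37 -0.031129863802607287
top 0.275 1 31 0.032719966754213584
top 0.31 -1 39 -0.0308951604034837
top 0.31 1 36 0.033213891111310886
scene 0.17 -1 33 -0.030096153189876046
scene 0.17 1 34 0.03584575100677659
scene 0.275 -1 38 -0.030110938144034337
scene 0.275 1 46 0.03501636585169908
scene 0.31 -1 44 -0.028680484937848645
scene 0.31 1 52 0.03599621684283203
1.1 [0.51100174 0.21363019 0.25221248] [-2.05579303e+00 -2.37545260e+00  5.12353548e-05]
```

>>> servo_tool(turn=[[0,0,0],[0,0,0],[0,0,0],[0,0,0],[0,0,0],[0,0,0],[0,0,0],[0,0,0]], slide=[[0,0.05,-1.4],[0,0.05,-2.8],[0,0.05,-4.2],[0,0.05,-5.2],[0,0.05,-5.6],[0,0.05,-5.6],[0,0.05,-5.6],[0,0.05,-5.6]], hand=[1,1,1,1,1,0.8,0.6,0.5], squeeze=25)

```text
clock: 2.1
tcp_pos: [0.5114, 0.2176, 0.0857]
orientation: [2.05, 2.379, 0.004]
contact_force: [1.3, -0.4, 3.3]
grip_width: 0.0498
gripper_force: 23.9
```

>>> servo_tool(turn=[[0,0,0],[0,0,0],[0,0,0],[0,0,0]], slide=[[0,0,0],[0,0,0],[0,0,0],[0,0,0]], hand=[0.4,0.4,0.4,0.4])

```text
clock: 2.6
tcp_pos: [0.5115, 0.2176, 0.0857]
orientation: [2.05, 2.379, 0.004]
contact_force: [-0.1, -0.4, 6.9]
grip_width: 0.0499
gripper_force: 24.3
```

>>> servo_tool(turn=[[0,0,0],[0,0,0],[0,0,0],[0,0,0],[0,0,0],[0,0,0],[0,0,0],[0,0,0]], slide=[[0.04,-0.3,0],[0.1,-0.7,0],[0.18,-1.2,0],[0.25,-1.7,0],[0.32,-2.2,0],[0.39,-2.7,0],[0.46,-3.2,0],[0.5,-3.5,0]], hand=[0.4,0.4,0.4,0.4,0.4,0.4,0.4,0.4])

```text
clock: 3.6
tcp_pos: [0.5256, 0.1118, 0.0847]
orientation: [2.051, 2.38, 0.001]
contact_force: [0.8, 0.0, -2.7]
grip_width: 0.0497
gripper_force: 25.0
```

>>> servo_tool(turn=[[0,0,0],[0,0,0],[0,0,0],[0,0,0],[0,0,0],[0,0,0],[0,0,0],[0,0,0]], slide=[[0.02,-0.1,-0.05],[0.03,-0.2,-0.05],[0.05,-0.3,-0.05],[0.06,-0.4,-0.05],[0.07,-0.45,-0.05],[0.08,-0.5,-0.05],[0.08,-0.5,-0.05],[0.08,-0.5,-0.05]], hand=[0.4,0.4,0.4,0.4,0.4,0.4,0.4,0.4])

```text
clock: 4.6
tcp_pos: [0.5291, 0.1005, 0.0842]
orientation: [-2.048, -2.382, -0.008]
contact_force: [-1.0, 8.7, 11.3]
grip_width: 0.0493
gripper_force: 26.1
```

>>> servo_tool(turn=[[0,0,0],[0,0,0],[0,0,0],[0,0,0],[0,0,0],[0,0,0],[0,0,0],[0,0,0]], slide=[[0,0,0],[0,0,0],[0,0,0],[0,0,0.4],[0,0,1.6],[0,0,3.2],[0,-1,4.5],[0,-3,5]], hand=[0.6,0.8,0.9,0.9,0.9,0.9,0.7,0.5])

```text
clock: 5.6
tcp_pos: [0.5294, 0.0085, 0.2361]
orientation: [2.043, 2.383, 0.007]
contact_force: [0.7, -0.4, -1.0]
grip_width: 0.0434
gripper_force: 0.0
```

```bash
cat >> h.py <<'E'
from scipy import ndimage as N
def tops(n,f,x0,x1,y0,y1,zl=.133,zh=.146,mn=40):
    im,d=save(n,f); P=cloud(n,d); z=P[...,2]
    L,k=N.label((P[...,0]>x0)&(P[...,0]<x1)&(P[...,1]>y0)&(P[...,1]<y1)&(z>zl)&(z<zh))
    for i in range(1,k+1):
        q=L==i
        if q.sum()>=mn:
            p=P[q]; c,rad=cv2.minEnclosingCircle(p[:,:2].astype(np.float32))
            print(n,q.sum(),np.round(c,4),round(rad,4),np.round(p[:,2].mean(),4),'bgr',np.median(im[q],0)[::-1])
E
python3 - <<'E'
from h import *
for n in('top','scene'): tops(n,n[0]+'1',.38,.72,-.2,.3)
E
```

```text
top 306 [ 0.6566 -0.0627] 0.0254 0.1396 bgr [ 70. 105.  60.]
top 73 [ 0.5072 -0.1117] 0.0129 0.1418 bgr [ 39.  41. 100.]
scene 58 [ 0.5119 -0.1116] 0.0121 0.1405 bgr [ 33.5  36.5 133.5]
scene 301 [0.5293 0.0997] 0.0254 0.14 bgr [40. 40. 38.]
scene 329 [ 0.6591 -0.0623] 0.0256 0.1398 bgr [ 66. 124.  42.]
scene 356 [0.6401 0.0564] 0.0261 0.14 bgr [ 25.  92. 168.]
```

View pics/s1.png

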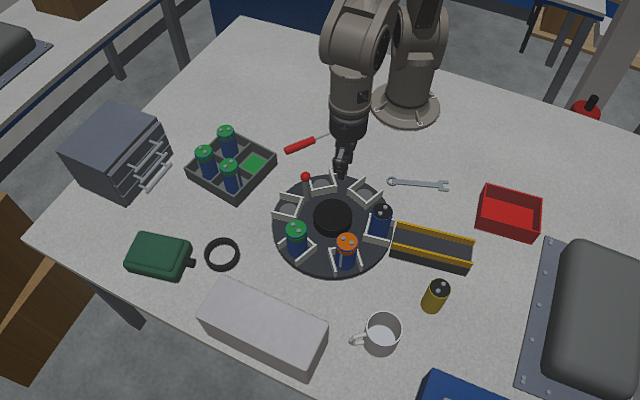

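The picture shows the black part in the lane-side pocket (381,220), knob at (305,176), orange and green unmoved: fresh measures 0.1205 m from the axis, so it is home. Next, the post.

>>> servo_tool(turn=[[0,0,-1.7],[0,0,-3.4],[0,0,-5.1],[0,0,-6.8],[0,0,-8.5],[0,0,-10.2],[0,0,-11.9],[0,0,-11.9]], slide=[[-0.1,-0.6,0],[-0.2,-1.2,0],[-0.3,-1.8,0],[-0.4,-2.4,0],[-0.5,-3,0],[-0.6,-3.6,0],[-0.68,-4.02,0],[-0.68,-4.02,0]], hand=[0.9,0.9,0.9,0.9,0.9,0.9,0.9,0.9])

```text
clock: 6.7
tcp_pos: [0.5069, -0.1145, 0.2332]
orientation: [2.962, 1.047, 0.0]
contact_force: [0.9, 0.0, -0.8]
grip_width: 0.0767
gripper_force: 0.0
```

>>> servo_tool(turn=[[0,0,0],[0,0,0],[0,0,0],[0,0,0],[0,0,0],[0,0,0],[0,0,0],[0,0,0]], slide=[[0,0,-1.2],[0,0,-2.4],[0,0,-3.6],[0,0,-4.6],[0,0,-5],[0,0,-5],[0,0,-5],[0,0,-5]], hand=[0.9,0.9,0.9,0.9,0.9,0.6,0.4,0.3], squeeze=20)

```text
clock: 7.7
tcp_pos: [0.5082, -0.1135, 0.0839]
orientation: [2.961, 1.049, 0.003]
contact_force: [-0.9, -0.0, 0.2]
grip_width: 0.026
gripper_force: 0.0
```

>>> servo_tool(turn=[[0,0,0],[0,0,0],[0,0,0],[0,0,0],[0,0,0],[0,0,0],[0,0,0],[0,0,0]], slide=[[0,0,0],[0,0,0],[-0.2,0.1,0],[-0.4,0.19,0],[-0.59,0.3,0],[-0.77,0.42,0],[-1.11,0.71,0],[-1.41,1.03,0]], hand=[0.15,0.1,0.1,0.1,0.1,0.1,0.1,0.1])

```text
clock: 8.7
tcp_pos: [0.4662, -0.0821, 0.0828]
orientation: [2.96, 1.048, 0.004]
contact_force: [9.7, 0.9, -7.6]
grip_width: 0.0176
gripper_force: 18.2
```

>>> servo_tool(turn=[[0,0,0],[0,0,0],[0,0,0],[0,0,0],[0,0,0],[0,0,0],[0,0,0],[0,0,0]], slide=[[-0.13,0.19,0],[-0.25,0.37,0],[-0.36,0.56,0],[-0.45,0.76,0],[-0.53,0.96,0],[-0.6,1.17,0],[-0.65,1.38,0],[-0.7,1.6,0]], hand=[0.1,0.1,0.1,0.1,0.1,0.1,0.1,0.1])

```text
clock: 9.7
tcp_pos: [0.4456, -0.0344, 0.0827]
orientation: [2.959, 1.048, 0.005]
contact_force: [10.7, -1.4, -14.0]
grip_width: 0.0175
gripper_force: 19.6
```

>>> servo_tool(turn=[[0,0,0],[0,0,0],[0,0,0],[0,0,0],[0,0,0],[0,0,0],[0,0,1],[0,0,2]], slide=[[0,0,0],[0,0,0],[0,0,0],[0,0,0],[0,0,1.2],[0,0,2.8],[0,0,4.4],[-0.4,0,5.5]], hand=[0.1,0.3,0.6,0.8,0.8,0.8,0.9,0.9])

```text
clock: 10.7
tcp_pos: [0.4326, -0.0349, 0.2498]
orientation: [2.857, 1.306, 0.003]
contact_force: [-0.1, -0.1, -0.3]
grip_width: 0.077
gripper_force: 0.0
```

Run:
```python
from h import *
for n in('top','scene'): tops(n,n[0]+'2',.38,.72,-.2,.2)
```

```text
top 308 [ 0.6555 -0.0636] 0.0255 0.1394 bgr [ 56.  84. 126.]
top 308 [0.64   0.0544] 0.0254 0.1396 bgr [49.5 42.  41. ]
top 336 [ 0.5598 -0.1381] 0.0255 0.1396 bgr [ 71. 104.  60.]
scene 57 [ 0.4487 -0.0314] 0.0132 0.14 bgr [ 35.  37. 130.]
scene 270 [ 0.5619 -0.1383] 0.0266 0.1398 bgr [ 66. 123.  42.]
scene 329 [ 0.6582 -0.0638] 0.0261 0.1399 bgr [ 30.  93. 168.]
scene 341 [0.6415 0.0536] 0.0265 0.1401 bgr [38. 36. 36.]
```

View pics/s2.png

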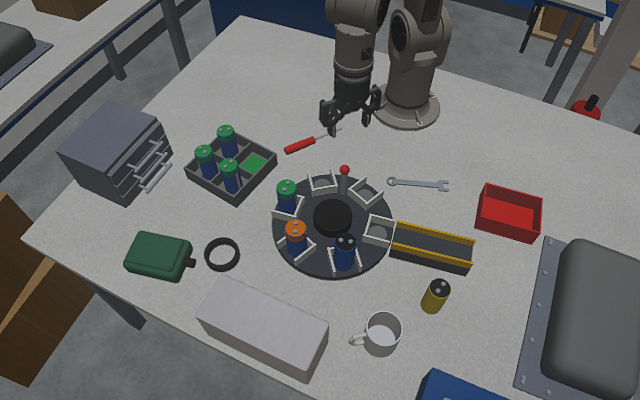

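Wheel has moved 60° (knob at (344,170), black at (344,253), orange (296,240)); green now at (286,198). Now grasp green.

>>> servo_tool(turn=[[0,0,-0.4],[0,0,-0.8],[0,0,-1.4],[0,0,-2],[0,0,-2],[0,0,-2]], slide=[[1,-0.8,0],[2.1,-1.7,0],[3.2,-2.6,0],[4.28,-3.44,0],[4.28,-3.44,0],[4.28,-3.44,0]], hand=[1,1,1,1,1,1])

```text
clock: 11.55
tcp_pos: [0.5595, -0.1377, 0.2466]
orientation: [-2.961, -1.047, 0.004]
contact_force: [-0.6, -0.2, -0.2]
grip_width: 0.0856
gripper_force: 0.0
```

>>> servo_tool(turn=[[0,0,0],[0,0,0],[0,0,0],[0,0,0],[0,0,0],[0,0,0],[0,0,0],[0,0,0]], slide=[[0,0,-1.2],[0,0,-2.6],[0,0,-4],[0,0,-4.9],[0,0,-5.3],[0,0,-5.3],[0,0,-5.3],[0,0,-5.3]], hand=[1,1,1,1,1,0.8,0.6,0.5], squeeze=30)

```text
clock: 12.55
tcp_pos: [0.5615, -0.1381, 0.0902]
orientation: [2.96, 1.048, 0.004]
contact_force: [-0.6, -0.1, 5.0]
grip_width: 0.0493
gripper_force: 31.0
```

>>> servo_tool(turn=[[0,0,0],[0,0,0],[0,0,0]], slide=[[0,0,0],[0,0,0],[0,0,0]], hand=[0.4,0.4,0.4], squeeze=40)

```text
clock: 12.92
tcp_pos: [0.5616, -0.1381, 0.0902]
orientation: [2.961, 1.048, 0.004]
contact_force: [-1.0, 0.8, 6.5]
grip_width: 0.0494
gripper_force: 40.1
```

>>> servo_tool(turn=[[0,0,0],[0,0,0],[0,0,0],[0,0,0],[0,0,0],[0,0,0]], slide=[[0,0,0.2],[0,0,0.6],[0,0,1.4],[0,0,2.4],[0,0,3.4],[0,0,4]], hand=[0.4,0.4,0.4,0.4,0.4,0.4])

```text
clock: 13.68
tcp_pos: [0.5607, -0.1377, 0.2106]
orientation: [2.961, 1.048, 0.002]
contact_force: [-0.7, -0.1, -3.1]
grip_width: 0.0492
gripper_force: 42.8
```

>>> servo_tool(turn=[[0,0,0],[0,0,0],[0,0,0],[0,0,0],[0,0,0],[0,0,0],[0,0,0],[0,0,0]], slide=[[-0.4,-0.6,0],[-1.1,-1.7,0],[-1.8,-2.8,0],[-2.5,-3.9,0],[-3.2,-5,0],[-3.6,-5.6,0],[-3.8,-5.87,0],[-3.8,-5.87,0]], hand=[0.4,0.4,0.4,0.4,0.4,0.4,0.4,0.4])

```text
clock: 14.68
tcp_pos: [0.4455, -0.3141, 0.2083]
orientation: [-2.961, -1.046, 0.001]
contact_force: [0.6, 0.0, -4.1]
grip_width: 0.0493
gripper_force: 42.8
```

Run:
```python
from h import *
save('scene','s3'); o=r.get_obs(); print(o['tcp_pos'],o['grip_width'],o['contact_force'])
```

```text
[ 0.44640775 -0.31331882  0.20839203] 0.04905967563051463 [ 0.15398001  0.34050348 -3.72707276]
```

View pics/s3.png

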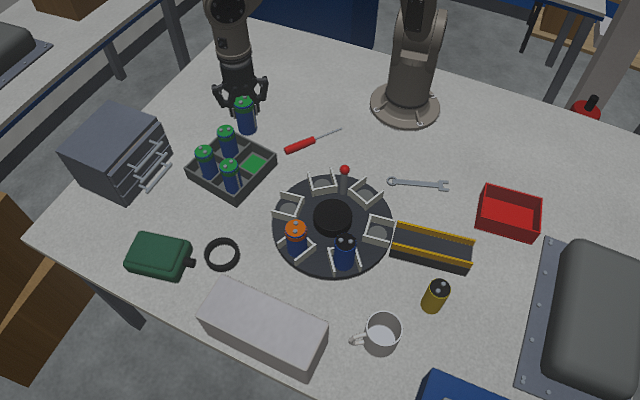

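Green part is held upright above the free cell (255,163). Lower it.

>>> servo_tool(turn=[[0,0,0],[0,0,0],[0,0,0],[0,0,0],[0,0,0],[0,0,0],[0,0,0],[0,0,0]], slide=[[0.03,0,-0.8],[0.03,0,-1.7],[0.03,0,-2.6],[0.03,0,-3.5],[0.03,0,-4.2],[0.03,0,-4.6],[0.03,0,-4.8],[0.03,0,-4.9]], hand=[0.4,0.4,0.4,0.4,0.4,0.4,0.4,0.4])

```text
clock: 15.72
tcp_pos: [0.4479, -0.3139, 0.062]
orientation: [2.961, 1.049, 0.001]
contact_force: [-0.1, 0.1, -3.9]
grip_width: 0.0494
gripper_force: 42.8
```

>>> servo_tool(turn=[[0,0,0],[0,0,0],[0,0,0],[0,0,0]], slide=[[0,0,-0.04],[0,0,-0.08],[0,0,-0.12],[0,0,-0.12]], hand=[0.4,0.4,0.4,0.4])

```text
clock: 16.23
tcp_pos: [0.4474, -0.3139, 0.0583]
orientation: [2.961, 1.048, 0.0]
contact_force: [-0.5, -0.2, -3.1]
grip_width: 0.0489
gripper_force: 42.8
```

>>> servo_tool(turn=[[0,0,0],[0,0,0],[0,0,0],[0,0,0],[0,0,0]], slide=[[0,0,-0.03],[0,0,-0.06],[0,0,-0.08],[0,0,-0.08],[0,0,-0.08]], hand=[0.4,0.4,0.4,0.4,0.4])

```text
clock: 16.85
tcp_pos: [0.4475, -0.3141, 0.0572]
orientation: [-2.961, -1.048, -0.002]
contact_force: [-2.7, 2.5, 13.0]
grip_width: 0.0491
gripper_force: 44.0
```

>>> servo_tool(turn=[[0,0,0],[0,0,0],[0,0,0],[0,0,0],[0,0,0],[0,0,0],[0,0,0],[0,0,0]], slide=[[0,0,0],[0,0,0],[0,0,0],[0,0,0.4],[0,0,1.6],[0,0,3.2],[0,0,5],[-0.5,0.5,6]], hand=[0.6,0.75,0.85,0.85,0.85,0.85,0.85,0.85], squeeze=20)

```text
clock: 17.85
tcp_pos: [0.4335, -0.3005, 0.2392]
orientation: [2.958, 1.046, 0.004]
contact_force: [-0.6, 0.9, 0.3]
grip_width: 0.0726
gripper_force: 0.0
```

Run:
```python
from h import *
tops('scene','s4',.38,.72,-.2,.2)
tops('scene','s5',.38,.6,-.5,-.25,.095,.111)
```

```text
scene 64 [ 0.449  -0.0314] 0.013 0.1408 bgr [ 37.   38.5 130. ]
scene 330 [ 0.6586 -0.064 ] 0.0254 0.14 bgr [ 29.  91. 166.]
scene 342 [0.6426 0.0533] 0.0254 0.1401 bgr [37. 36. 35.]
scene 209 [ 0.4353 -0.4037] 0.0266 0.1032 bgr [ 66. 118.  43.]
scene 226 [ 0.4475 -0.3122] 0.0261 0.1053 bgr [ 65. 119.  43.]
scene 212 [ 0.527  -0.4176] 0.0256 0.1036 bgr [ 65. 119.  42.]
scene 248 [ 0.5389 -0.3252] 0.0267 0.1041 bgr [ 64. 121.  41.]
```

View pics/s5.png

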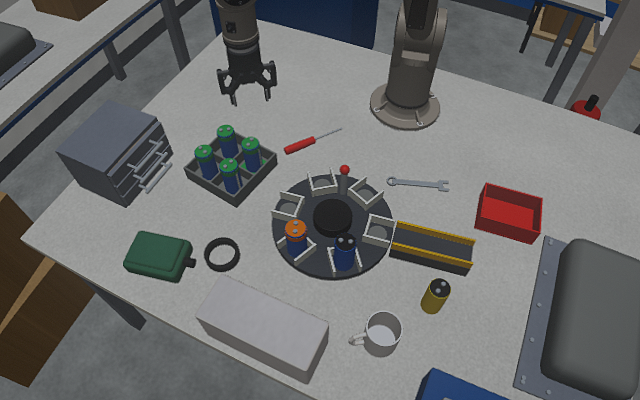

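All four green parts stand in the crate (the new one at (250,146)), black (344,253) and orange (296,240) are in their pockets, and the gripper is clear of everything.

```bash
python3 -c "
from bench import r
print(r.hand_in())"
```

```text
the job is handed in; nothing more can be done
None
```

The job is handed in, with no verdict returned: the last camera check showed the black-topped capacitor home in its pocket, the wheel one click clockwise, the green-topped one upright in the lined cell, and the orange-topped and crate capacitors still standing in place.

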